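# Screw the lens unit into the examination lamp head

## Robot

A 7-joint arm with a two-finger parallel gripper is mounted at the origin on the work surface. World frame = base frame: x ahead of the robot, y to its left, z up, the work surface at z = 0. Lengths are in m, angles in degrees, forces in N, time in s.
With the tool pointing down it reaches from about 0.35 to 0.775 m from the base axis. Payload 3.1 kg.
Tool frame: the origin (TCP) lies between the finger pads; the fingertips stand 14 mm ahead of it and the grasp point (between the pads) lies 5 mm behind it; z points along the fingers, y is the direction in which the jaws open and shut (so a half turn about z gives the same grasp; the last joint's range is limited). The gripper opens to 85 mm and grips with 20 to 120 N. Pads are 22 mm wide; open, the fingers measure 114 mm over their backs; the gripper's body (76 mm by 85 mm) begins 54 mm behind the grasp point. The pads swing forward as they close: fully open they stand 13 mm farther back than shut.
Start: joints at [-72.806, 17.813, 0.802, 86.603, -0.252, 75.585, -1.558], TCP at [0.184, 0.518, 0.245] pointing down, gripper open.
Joint ranges: [-154.91, 154.91], [-16.99, 109.72], [-72.82, 74.43], [7.12, 147.25], [-82.49, 262.49], [11.32, 116.49], [-174.64, 174.64]. Speed limits (degrees/s): [159.86, 159.86, 180, 180, 180, 180, 180].

## Interface

Orientations are given as a 3x3 rotation matrix whose columns are the frame's x, y, z axes.
In Python, from workcell import get_obs, capture, get_calibration, hand_in gives the robot as it stands. The module is installed in compiled form; this text tells all that it offers.
- The arm moves only by the tool arm_command, never from a script. Its argument "rows" is a list of rows, each a list of 2 entries, a list of its own where there are three numbers: the shift along the tool's x, y, z in m, then the turn, a rotation vector about the tool's x, y, z in degrees. In form: [[[dx, dy, dz], [ax, ay, az]], ...]. A call has 1 to 8 rows; each row is the pose to reach, as a shift and turn from the pose commanded when the call began, along the tool's axes at that moment; what a row does not reach only later rows make up. A row lasts 1/10 s, in which the tool goes at most 50 mm and 8.59 degrees, less where a joint would pass 70% of its speed; a pose out of reach is approached as far as the arm can. A call with a gripper value outside its range is refused whole. "hand" is the closure, from 0 (fully open) to 1 (shut), set as the call begins (left out, the last holds). The fingers move at their own pace and stop on an object; the grip force is fixed at half the most. Time passes only in rows, so rows that repeat a pose let the fingers close. It gives the time, the measured TCP pose, the force and the opening at its end, in the units of the state.
- get_obs(): the state, without advancing time (a new reading comes with each control period).
- capture(name): name is "scene" or "side" or "wrist"; returns (picture, depth): 480x640x3 uint8, blue, green, red; 480x640 float32, m along the optical axis (not along the pixel's ray), 0 where there is no reading.
- get_calibration(name): a dict with "K" (3x3 intrinsics, pixels), "xyz" and "orientation" of the camera in the world; the wrist camera has in their place "hand_eye" (4x4, takes a point from camera to tool coordinates, whose origin is the TCP and whose axes are the flange's). Camera axes: x right, y up, looking along -z (the intrinsics and any distortion apply to the point x, -y, -z); pixel columns grow to the right and rows downward; lengths in m; the calibration is good to about 2 mm. A picture is of the moment at which its call begins: read the wrist's pose just before it. get_calibration takes no time and is no camera call.
- hand_in(): hands the job in, once; it reports no verdict.
The state is a dict: "time_s": time; "joint_positions": joint angles; "dq": joint speeds; "effort": joint torques, N m; "tcp_pos": TCP position; "orientation": TCP orientation; "wrist_force": force on the tool from outside, world axes, zero at the start; "wrist_torque": the same for the moment, N m; "gripper_width": finger opening in m.
Only numpy, scipy, OpenCV 4.12 (cv2) and the standard library are available. Lean on these libraries where they do the work, as an engineer would, in place of code of your own. Each camera call takes 0.05 s, during which the arm holds its last target. There are 200 camera calls.

## Task

Set the lamp's lens unit (dark ring with a glass top and a short threaded barrel below) upright in the mouth of the upturned lamp head, its side tab over the lamp's side tab. Turn it gently backward (anticlockwise from above) until it drops a step, stop there a moment, then turn it forward (clockwise) until its flange is fully down on the rim, and let go. Press only lightly, never force it against the threads, and leave the loupe, stamp and jar where they stand.

Things in the scene. Friction and masses are not known exactly. Their poses are not given: they have to be found in the camera images.
- lens: Lens unit, loose, about 170 g, standing barrel-down on the desk. Origin: centre of the barrel's underside; z up its axis, x to its side tab. Barrel 35 mm wide, 0 to 23 mm up, 4 mm bevel below. Above it the dark ribbed ring to hold, 56 mm wide, 23 to 51 mm up, glass on top. Side tab: 7 mm wide, 24 to 32 mm up, out to 37 mm radius. Gripped, it follows the hand and sinks only if let or pressed down.
- lens_flange (a point): Centre of the flange (the ring's underside), on the axis, 23 mm above the barrel's underside; axes as lens.
- lens_lugs (a point): On the axis, 11.3 mm above the barrel's underside, level with the barrel's three lugs: round steel pins 3 mm thick, 120 degrees apart (one under the tab), reaching out to 22 mm radius.
- lens_tab (a point): Outer end of the lens unit's side tab, 36 mm from its axis along its x, 28 mm above the barrel's underside.
- lamp: Lamp head, fixed mouth-up on a round foot (110 mm wide, 14 mm high). Origin: centre of the foot's underside; z up, x to its side tab. The head is a 64 mm wide white and aluminium cylinder up to 100 mm, with a joint stub on the side away from the tab, out to 72 mm from the axis and 70 mm up. Contact force between lens unit and lamp must stay under 50 N; turning against a stop counts.
- lamp_rim (a point): Centre of the lamp's mouth, in the plane of its rim, 100 mm above the desk; axes as lamp. Bore 48 mm wide, 29 mm deep, with three inner thread ledges 120 degrees apart that leave a 38 mm way for the barrel. Set in tab over tab (to about 10 degrees) the lugs stand on the ledges: flange 7 to 9.5 mm above the rim. Turning forward from there jams at a stop.
- lamp_start (a point): On the axis, 4 mm below the rim: height of the thread starts. Where round the bore they lie is unknown and varies. Turned backward (anticlockwise from above) from tab over tab, the lugs climb up to 1.5 mm and after 10 to 75 degrees drop 6 mm off the starts: the flange is then about 3 mm above the rim. Some 15 degrees beyond that they meet a hard stop.
- lamp_seat (a point): On the axis, 14 mm below the rim: about the height of the lugs' undersides when home. From the drop, turning forward (clockwise) by 50 to 75 degrees draws the unit down its last 3 mm under the ledges until the flange lies on the rim; further on it binds.
- lamp_tab (a point): Outer end of the lamp's side tab, 36 mm from the axis along its x, 2 mm under the rim; the tab is 7 mm wide, out to 41 mm radius, and stays below the rim.
- loupe: Bystander: plain black hand loupe, a cone without tab or barrel, 48 mm wide below, 42 mm high, standing; origin at the centre of its underside. It may stand on either side.
- stamp: Bystander: self-inking stamp, 38 x 38 x 47 mm; origin at the centre of its underside.
- jar: Bystander: small jar, 44 mm wide, 62 mm high; origin at the centre of its underside.
There are look-alikes about, which are no part of the job. What is shaped like the lens but blue is not meant.

How it is judged:
By the outcome, as a careful person would: the job done as asked, in the order asked, and still so for the second after the job is handed in, with the robot touching nothing.
It also fails if it takes over 69 s, if anything falls off the work surface, if the arm or the gripper's body presses on something with over 40 N, if the wrist force passes 120 N, or if a joint passes its speed limit or range.

## Working session

There is one attempt and no reset: what is moved stays moved. The work goes in short steps, Python scripts to look and compute and a tool call to move; the robot and the scene stay as the last step left them, time stands still between calls to the robot, and variables do not carry over. Pictures are saved under pics/ and viewed, about 8 in all and at most 12, crops included, and the job is handed in when it is done.

Besides the shell and the picture viewer there is one more tool, called in YAML: its name, and indented under it one key for each argument. arm_command: Moves the arm, as the interface text tells. Its arguments: {"type":"object","properties":{"rows":{"type":"array"},"hand":{"type":"number"}},"required":["rows"]}

```bash
mkdir -p pics; cat > h.py <<'E'
import numpy as np, cv2
from workcell import get_obs, capture, get_calibration
def cam(name):
    c=get_calibration(name)
    if 'hand_eye' in c:
        o=get_obs(); T=np.eye(4); T[:3,:3]=np.array(o['orientation']); T[:3,3]=o['tcp_pos']
        M=T@np.array(c['hand_eye'])
    else:
        M=np.eye(4); M[:3,:3]=np.array(c['orientation']); M[:3,3]=c['xyz']
    return np.array(c['K']),M,c
def ray(K,M,u,v):
    d=np.array([(u-K[0,2])/K[0,0],-(v-K[1,2])/K[1,1],-1.0])
    return M[:3,3],M[:3,:3]@d
def onz(K,M,u,v,z):
    o,d=ray(K,M,u,v); return o+d*(z-o[2])/d[2]
def proj(K,M,p):
    q=M[:3,:3].T@(np.array(p)-M[:3,3]); return K[0,0]*q[0]/-q[2]+K[0,2], K[1,1]*q[1]/q[2]+K[1,2]
def pts(K,M,dep):
    v,u=np.mgrid[0:480,0:640]
    q=np.stack([(u-K[0,2])/K[0,0]*dep,-(v-K[1,2])/K[1,1]*dep,-dep],-1)
    return q@M[:3,:3].T+M[:3,3]
E
python3 - <<'E'
from h import *
print(get_obs())
ims=[]
for n in ['scene','side','wrist']:
    K,M,c=cam(n); print(n,c)
    im,d=capture(n); np.savez(f'{n}0.npz',im=im,d=d,K=K,M=M); cv2.imwrite(f'pics/{n}0.png',im)
E
```

```text
{'time_s': 0.0, 'joint_positions': array([-72.80621276,  17.86162958,   0.80186859,  86.69254066,
        -0.25278393,  75.58346974,  -1.55852152]), 'dq': array([ 0.06578026, -0.0004631 , -0.03900204,  0.09703698,  0.02095883,
       -0.03315263,  0.04896962]), 'effort': array([-1.21096891e-04, -3.79915059e+01,  1.45954136e-01, -2.30594158e+01,
        1.22049346e-02,  1.38050006e-02,  6.13277365e-06]), 'tcp_pos': array([0.18409685, 0.51753528, 0.2442055 ]), 'orientation': array([[-9.42180079e-01,  3.35106238e-01, -7.12545053e-04],
       [ 3.35106984e-01,  9.42177368e-01, -2.26180706e-03],
       [-8.66018334e-05, -2.36980838e-03, -9.99997188e-01]]), 'wrist_force': array([-0.69994377,  0.56145698,  0.77242366]), 'wrist_torque': array([ 0.01550592,  0.03403472, -0.00902746]), 'gripper_width': 0.08586887384889798}
scene {'K': array([[433.30087052,   0.        , 318.91146697],
       [  0.        , 433.30087052, 240.31452071],
       [  0.        ,   0.        ,   1.        ]]), 'xyz': array([ 1.0915958 , -0.05245647,  0.55409093]), 'orientation': array([[ 0.07028137, -0.65893417,  0.7
[... 310 characters left out ...]
66,  0.76405001]), 'orientation': array([[ 0.84004826,  0.34551935, -0.41825267],
       [-0.54248831,  0.52783788, -0.65352399],
       [-0.00503558,  0.77588888,  0.6308495 ]])}
wrist {'K': array([[361.66687511,   0.        , 317.33011199],
       [  0.        , 361.66687511, 245.4273413 ],
       [  0.        ,   0.        ,   1.        ]]), 'hand_eye': array([[-1.49826289e-04,  9.60403402e-01,  2.78613142e-01,
         7.11848667e-02],
       [ 9.99999983e-01,  1.74033134e-04, -6.21497165e-05,
        -1.12018231e-03],
       [-1.08176717e-04,  2.78613128e-01, -9.60403412e-01,
        -1.29304663e-01],
       [ 0.00000000e+00,  0.00000000e+00,  0.00000000e+00,
         1.00000000e+00]])}
```

View pics/scene0.png

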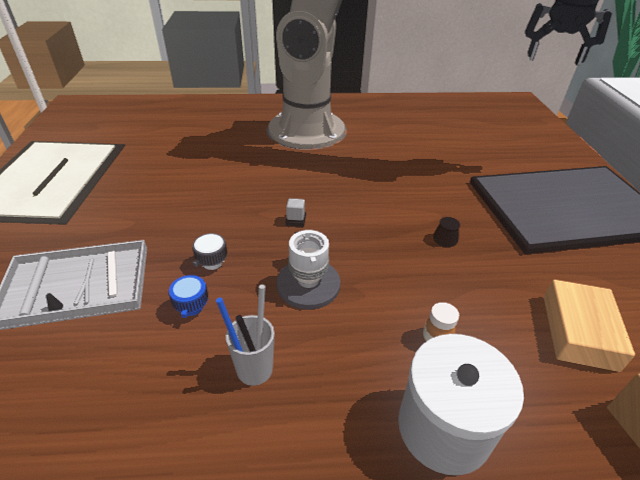

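View pics/side0.png

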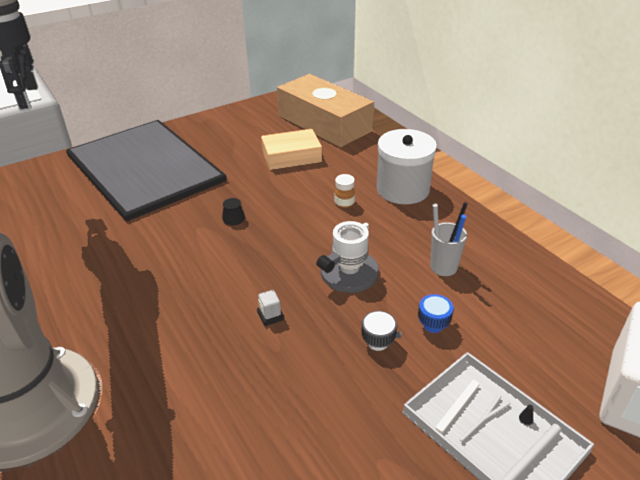

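Scene view candidates: the dark ribbed ring with a glass top at (210,251), side (379,329), fits the lens. The blue one at (188,294) is the look-alike, and the black cone at (447,232) is the loupe. The lamp is at (309,260), with the stamp at (295,212) and the jar at (443,322).

```bash
python3 - <<'E'
from h import *
out=[]
for n,boxes in [('scene',[(170,220,80,60),(270,220,80,90)]),('side',[(345,300,70,60),(310,210,80,90)])]:
    z=np.load(n+'0.npz'); im=z['im']
    for x,y,w,h in boxes:
        out.append(cv2.resize(im[y:y+h,x:x+w],(400,int(400*h/w)) if h<w else (400,450))[:300] if h<w else cv2.resize(im[y:y+70,x:x+w],(400,300))) if 0 else out.append(cv2.resize(im[y:y+60,x:x+80],(400,300),interpolation=cv2.INTER_CUBIC))
    P=pts(z['K'],z['M'],z['d'])
    # lamp rim points, lens top points
    for nm,(zl,zh),bx in [('lens',(.044,.06),boxes[0]),('lamp',(.094,.106),boxes[1])]:
        x,y,w,h=bx; p=P[y:y+h,x:x+w].reshape(-1,3); p=p[(p[:,2]>zl)&(p[:,2]<zh)]
        print(n,nm,len(p),p.mean(0),p.min(0),p.max(0))
cv2.imwrite('pics/crop1.png',np.vstack([np.hstack(out[:2]),np.hstack(out[2:])]))
E
```

```text
scene lens 719 [ 0.53234502 -0.19559174  0.05061545] [ 0.4908352  -0.23425183  0.04401889] [ 0.60539519 -0.16551471  0.05389912]
scene lamp 613 [ 0.58246847 -0.02390385  0.09789678] [ 0.54741632 -0.05559044  0.09400536] [0.61991837 0.00761695 0.10171013]
side lens 790 [ 0.51755351 -0.19824729  0.05083201] [ 0.49063807 -0.22413031  0.0440306 ] [ 0.54759911 -0.16730334  0.05589267]
side lamp 457 [ 0.58060999 -0.02654621  0.09812844] [ 0.54724421 -0.05876881  0.09400129] [0.62089379 0.00753695 0.10452614]
```

View pics/crop1.png

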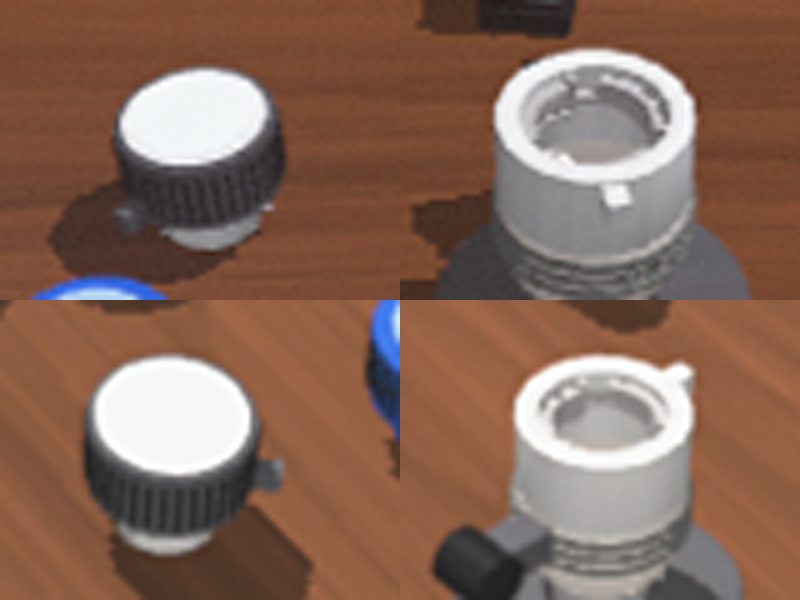

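The crop confirms a dark ribbed ring with a glass top and a metal barrel. Its tab is at scene (195.6,263.2), side (399.4,334.8). The lamp tab is at scene (313.2,259.4), side (366.6,225).

```bash
python3 - <<'E'
from h import *
def ell(im,box,thr,z,n,K,M):
    pass
S={n:np.load(n+'0.npz') for n in('scene','side')}
for n,lt,pt,lb,pb in [('scene',(195.6,263.2),(313.2,259.4),(170,220,80,50),(285,228,50,45)),('side',(399.4,334.8),(366.6,225),(345,300,70,50),(325,215,55,40))]:
    z=S[n];K,M=z['K'],z['M']
    g=cv2.cvtColor(z['im'],6)
    x,y,w,h=lb; m=(g[y:y+h,x:x+w]>205).astype('uint8')
    cs,_=cv2.findContours(m,0,1); c=max(cs,key=cv2.contourArea).reshape(-1,2)+[x,y]
    p=np.array([onz(K,M,u,v,.051)[:2] for u,v in c]); (cx,cy),r=cv2.minEnclosingCircle(p.astype('float32'))
    t=onz(K,M,*lt,.028)[:2]; a=np.degrees(np.arctan2(t[1]-cy,t[0]-cx))
    print(n,'lens',cx,cy,r,'tab',t,np.hypot(*(t-[cx,cy])),a)
    P=pts(K,M,z['d']); q=P[pb[1]:pb[1]+pb[3],pb[0]:pb[0]+pb[2]].reshape(-1,3); q=q[(q[:,2]>.096)&(q[:,2]<.106)]
    q=q[np.hypot(q[:,0]-.583,q[:,1]+.026)<.036]
    (cx,cy),r=cv2.minEnclosingCircle(q[:,:2].astype('float32'))
    t=onz(K,M,*pt,.098)[:2]; print(n,'lamp',cx,cy,r,'tab',t,np.hypot(*(t-[cx,cy])),np.degrees(np.arctan2(t[1]-cy,t[0]-cx)))
E
```

```text
scene lens 0.5180577039718628 -0.19367921352386475 0.024281689897179604 tab [ 0.54384548 -0.21546059] 0.03375556207881983 -40.18576313571657
scene lamp 0.5828714370727539 -0.024942051619291306 0.03582071140408516 tab [ 0.61697319 -0.01790431] 0.03482038700981791 11.660696547372565
side lens 0.5202354192733765 -0.19396135210990906 0.02521543577313423 tab [ 0.5456002  -0.21761528] 0.03468256755159577 -43.00106782511631
side lamp 0.5834941267967224 -0.02693813666701317 0.03567307069897652 tab [ 0.61741063 -0.02274471] 0.03417476163093214 7.0482691701150015
```

arm_command:
  rows:
    - [[-0.02,-0.01,0],[0,0,7]]
    - [[-0.057,-0.027,0],[0,0,15]]
    - [[-0.095,-0.045,0],[0,0,23.5]]
    - [[-0.135,-0.065,0],[0,0,32]]
    - [[-0.175,-0.085,0],[0,0,40.5]]
    - [[-0.215,-0.103,0],[0,0,49]]
    - [[-0.25,-0.12,0],[0,0,57.5]]
    - [[-0.2765,-0.133,0],[0,0,66]]
  hand: 0

```text
time_s: 0.95
tcp_pos: [0.4021, 0.2973, 0.2452]
orientation: [[-0.068, 0.998, 0.001], [0.998, 0.068, -0.001], [-0.001, 0.0, -1.0]]
wrist_force: [0.4, 0.2, -0.2]
gripper_width: 0.0856
```

arm_command:
  rows:
    - [[-0.032,0.009,0],[0,0,8.5]]
    - [[-0.064,0.018,0],[0,0,17]]
    - [[-0.096,0.026,0],[0,0,25.5]]
    - [[-0.128,0.035,0],[0,0,34]]
    - [[-0.16,0.044,0],[0,0,42.5]]
    - [[-0.192,0.053,0],[0,0,51]]
    - [[-0.224,0.062,0],[0,0,59.5]]
    - [[-0.253,0.07,0],[0,0,67]]

```text
time_s: 1.75
tcp_pos: [0.4897, 0.0517, 0.2452]
orientation: [[0.891, 0.455, -0.0], [0.455, -0.891, -0.0], [-0.0, 0.0, -1.0]]
wrist_force: [0.5, -0.0, 0.3]
gripper_width: 0.0851
```

```bash
cat >> h.py <<'E'
def go(p,yaw):
    "delta in tool axes to reach p, tool pointing exactly down with tool-y azimuth yaw"
    from scipy.spatial.transform import Rotation as Ro
    o=get_obs(); R=np.array(o['orientation']); a=np.radians(yaw)
    y=np.array([np.cos(a),np.sin(a),0]); z=np.array([0,0,-1.]); x=np.cross(y,z)
    T=np.stack([x,y,z],1); rv=Ro.from_matrix(R.T@T).as_rotvec(degrees=True)
    print('t',round(o['time_s'],2),'tcp',o['tcp_pos'].round(4),'yaw',np.degrees(np.arctan2(R[1,1],R[0,1])).round(1),'j7',o['joint_positions'][6].round(1),'F',o['wrist_force'].round(1))
    print('shift',(R.T@(np.array(p)-o['tcp_pos'])).round(4),'turn',rv.round(2))
E
python3 -c "
from h import *
go([.519,-.194,.17],-132)"
```

```text
t 1.75 tcp [0.4897 0.0517 0.2452] yaw -62.9 j7 -62.8 F [ 0.5 -0.   0.3]
shift [-0.0856  0.2321  0.0752] turn [1.000e-02 1.000e-02 6.906e+01]
```

arm_command:
  rows:
    - [[-0.011,0.029,0.009],[0,0,8.5]]
    - [[-0.022,0.058,0.018],[0,0,17]]
    - [[-0.033,0.087,0.028],[0,0,25.5]]
    - [[-0.044,0.116,0.037],[0,0,34]]
    - [[-0.055,0.145,0.047],[0,0,42.5]]
    - [[-0.066,0.174,0.056],[0,0,51]]
    - [[-0.077,0.203,0.066],[0,0,59.5]]
    - [[-0.086,0.232,0.075],[0,0,68]]

```text
time_s: 2.55
tcp_pos: [0.5197, -0.1931, 0.1696]
orientation: [[0.756, -0.655, -0.001], [-0.655, -0.756, 0.001], [-0.001, 0.0, -1.0]]
wrist_force: [0.2, 0.5, 0.3]
gripper_width: 0.0855
```

arm_command:
  rows:
    - [[0,0,0],[0,0,1]]
    - [[0,0,0],[0,0,1]]

```text
time_s: 2.75
tcp_pos: [0.5195, -0.1924, 0.1697]
orientation: [[0.748, -0.664, -0.002], [-0.664, -0.748, 0.0], [-0.001, 0.001, -1.0]]
wrist_force: [1.2, 0.7, -0.4]
gripper_width: 0.085
```

```bash
python3 - <<'E'
from h import *
go([.519,-.194,.17],-132)
K,M,_=cam('wrist'); im,d=capture('wrist'); np.savez('w1.npz',im=im,d=d,K=K,M=M); cv2.imwrite('pics/w1.png',im)
P=pts(K,M,d); q=P.reshape(-1,3); s=(abs(q[:,2]-.051)<.004)&(np.hypot(q[:,0]-.519,q[:,1]+.194)<.045)
p=q[s]; print(len(p),p.mean(0),cv2.minEnclosingCircle(p[:,:2].astype('float32')))
print([proj(K,M,x) for x in ([.519,-.194,.051],[.546,-.2165,.028])])
E
```

```text
t 2.75 tcp [ 0.5195 -0.1924  0.1697] yaw -131.6 j7 -91.7 F [ 1.2  0.7 -0.4]
shift [ 0.0006  0.0015 -0.0003] turn [0.05 0.08 0.38]
4690 [ 0.51925063 -0.19655269  0.05237875] ((0.5181864500045776, -0.1956503540277481), 0.02870761789381504)
[(np.float64(317.66937276027244), np.float64(242.7769016255869)), (np.float64(316.1364645613568), np.float64(189.0939016049614))]
```

View pics/w1.png

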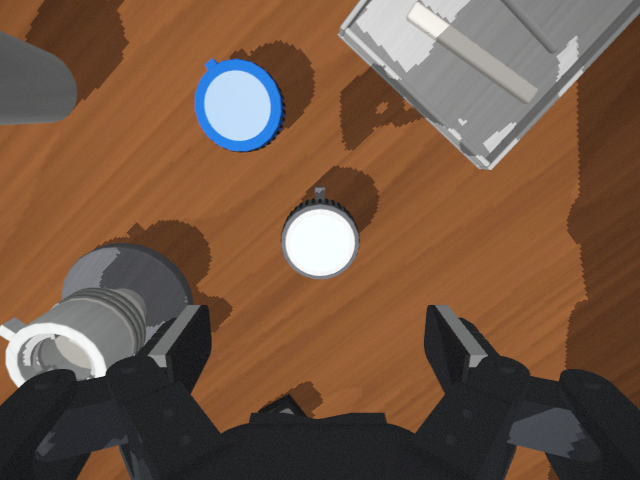

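The lens centre is at wrist pixel (320,241), and its tab points straight up at (320,190), along tool x. The blue unit is at (238,105) and clear of the fingers. Next I descend and grip.

arm_command:
  rows:
    - [[0.001,0.003,0.015],[0,0,0]]
    - [[0.001,0.003,0.04],[0,0,0]]
    - [[0.001,0.003,0.065],[0,0,0]]
    - [[0.001,0.003,0.088],[0,0,0]]
    - [[0.001,0.003,0.106],[0,0,0]]
    - [[0.001,0.003,0.12],[0,0,0]]
    - [[0.001,0.003,0.13],[0,0,0]]
    - [[0.001,0.003,0.13],[0,0,0]]

```text
time_s: 3.6
tcp_pos: [0.518, -0.194, 0.0389]
orientation: [[0.749, -0.663, -0.002], [-0.663, -0.749, 0.001], [-0.003, 0.001, -1.0]]
wrist_force: [-0.4, -0.4, 0.2]
gripper_width: 0.0853
```

arm_command:
  rows:
    - [[0,0,0],[0,0,0]]
    - [[0,0,0],[0,0,0]]
    - [[0,0,0],[0,0,0]]
    - [[0,0,0],[0,0,0]]
    - [[0,0,0],[0,0,0]]
    - [[0,0,0],[0,0,0]]
    - [[0,0,0],[0,0,0]]
    - [[0,0,0],[0,0,0]]
  hand: 1

```text
time_s: 4.4
tcp_pos: [0.5201, -0.1958, 0.0418]
orientation: [[0.748, -0.664, 0.003], [-0.664, -0.748, -0.001], [0.003, -0.001, -1.0]]
wrist_force: [0.2, 0.0, 5.6]
gripper_width: 0.0543
```

arm_command:
  rows:
    - [[0,0,-0.005],[0,0,0]]
    - [[0,0,-0.025],[0,0,0]]
    - [[0,0,-0.055],[0,0,0]]
    - [[0,0,-0.09],[0,0,0]]
    - [[0,0,-0.12],[0,0,0]]
    - [[0,0,-0.145],[0,0,0]]
    - [[0,0,-0.155],[0,0,0]]
    - [[0,0,-0.155],[0,0,0]]

```text
time_s: 5.2
tcp_pos: [0.5192, -0.1953, 0.1961]
orientation: [[0.748, -0.664, 0.002], [-0.664, -0.748, -0.0], [0.002, -0.001, -1.0]]
wrist_force: [0.2, -0.0, -1.4]
gripper_width: 0.0542
```

```bash
python3 - <<'E'
from h import *
z=np.load('w1.npz'); P=pts(z['K'],z['M'],z['d']).reshape(-1,3)
s=(abs(P[:,2]-.1)<.004)&(np.hypot(P[:,0]-.583,P[:,1]+.026)<.037); p=P[s]
print(len(p),p[:,2].mean(),cv2.minEnclosingCircle(p[:,:2].astype('float32')),p.min(0),p.max(0))
K,M=z['K'],z['M']
print(onz(K,M,10,330,.098))
go([.583,-.026,.2],-81)
E
```

```text
2927 0.09949172657214793 ((0.5856158137321472, -0.030040591955184937), 0.034751567989587784) [ 0.55448897 -0.05838216  0.09600223] [0.61945696 0.00456849 0.10240992]
[ 0.61373032 -0.0228327   0.098     ]
t 5.2 tcp [ 0.5192 -0.1953  0.1961] yaw -131.6 j7 -92.4 F [ 0.2 -0.  -1.4]
shift [-0.0646 -0.1689 -0.0038] turn [-2.000e-02 -1.100e-01 -5.057e+01]
```

arm_command:
  rows:
    - [[-0.01,-0.009,-0.004],[0,0,-6]]
    - [[-0.027,-0.025,-0.004],[0,0,-14]]
    - [[-0.048,-0.045,-0.004],[0,0,-22]]
    - [[-0.07,-0.065,-0.004],[0,0,-30]]
    - [[-0.09,-0.084,-0.004],[0,0,-38]]
    - [[-0.106,-0.099,-0.004],[0,0,-46]]
    - [[-0.1155,-0.1075,-0.004],[0,0,-50.6]]
    - [[-0.1155,-0.1075,-0.004],[0,0,-50.6]]

```text
time_s: 6.0
tcp_pos: [0.5023, -0.0346, 0.1971]
orientation: [[0.987, 0.162, -0.005], [0.162, -0.987, 0.002], [-0.004, -0.003, -1.0]]
wrist_force: [0.1, -0.6, -1.8]
gripper_width: 0.0547
```

arm_command:
  rows:
    - [[0,0,0],[0,0,0]]
    - [[0,0,0],[0,0,0]]

```text
time_s: 6.2
tcp_pos: [0.5032, -0.0396, 0.1986]
orientation: [[0.988, 0.153, -0.001], [0.153, -0.988, -0.001], [-0.001, 0.001, -1.0]]
wrist_force: [-0.0, -0.2, -2.0]
gripper_width: 0.0544
```

```bash
python3 - <<'E'
from h import *
go([.583,-.026,.2],-81)
K,M,_=cam('wrist'); im,d=capture('wrist'); np.savez('w2.npz',im=im,d=d,K=K,M=M)
K2,M2,_=cam('side'); im2,d2=capture('side'); np.savez('s2.npz',im=im2,d=d2,K=K2,M=M2)
cv2.imwrite('pics/w2.png',im); cv2.imwrite('pics/s2.png',cv2.resize(im2[150:300,240:440],(800,600),interpolation=2))
P=pts(K,M,d).reshape(-1,3); s=(abs(P[:,2]-.1)<.003)&(np.hypot(P[:,0]-.583,P[:,1]+.026)<.045); p=P[s]
print(len(p),p[:,2].mean(),cv2.minEnclosingCircle(p[:,:2].astype('float32')),p.min(0),p.max(0))
print(proj(K,M,[.583,-.026,.1]))
E
```

```text
t 6.2 tcp [ 0.5032 -0.0396  0.1986] yaw -81.2 j7 -66.3 F [-0.  -0.2 -2. ]
shift [ 0.0809 -0.0012 -0.0015] turn [ 0.06  0.08 -0.18]
4544 0.10021560089449015 ((0.5829880237579346, -0.02448284439742565), 0.036513566970825195) [ 0.54682002 -0.05691315  0.09700351] [0.61933224 0.00625547 0.10289593]
(np.float64(313.91848206351625), np.float64(120.90328848625873))
```

View pics/w2.png

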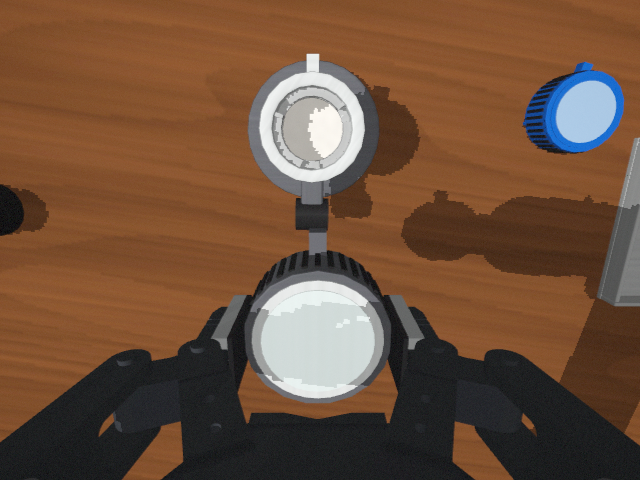

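View pics/s2.png

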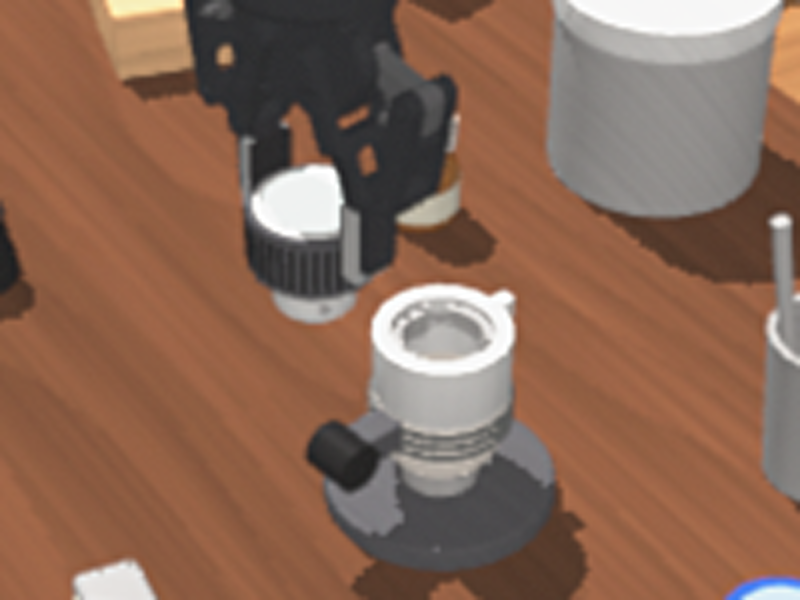

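Wrist view: the lamp rim is centred near (312,126) with its tab at (313,62). The held lens is centred near (318,338) with its tab at (318,243). The side view shows the lens held upright and level. Now I compute the offset.

```bash
cat > m.py <<'E'
from h import *
z=np.load('w2.npz'); K,M,im=z['K'],z['M'],z['im']
def fit(mask,zz):
    cs,_=cv2.findContours(mask,0,1); c=max(cs,key=cv2.contourArea).reshape(-1,2)
    p=np.array([onz(K,M,u,v,zz)[:2] for u,v in c])
    for it in range(5):
        A=np.c_[2*p,np.ones(len(p))]; s=np.linalg.lstsq(A,(p**2).sum(1),rcond=None)[0]; r=np.sqrt(s[2]+s[:2]@s[:2])
        e=abs(np.hypot(*(p-s[:2]).T)-r); p=p[e<max(.0012,np.percentile(e,80))] if it<4 else p
    return s[:2],r,len(p)
g=cv2.cvtColor(im,6)
m=np.zeros_like(g); m[60:195,245:380]=(g[60:195,245:380]>215)*255
c,r,n=fit(m,.1); print('rim',c,r,n)
o=np.array(get_obs()['tcp_pos'])
m=np.zeros_like(g); m[255:410,250:388]=(g[255:410,250:388]>165)*255
for zz in (.2085,): l,r,n=fit(m,zz); print('lens glass',l,r,n)
R=np.array(get_obs()['orientation'])
print('lamp-lens tool', R.T@np.r_[c-l,0],'lens in tool',R.T@np.r_[l-o[:2],0],'lamp-tcp',R.T@np.r_[c-o[:2],0])
for nm,(u,v),zz,cc in (('lamptab',(313,58),.1,c),('lenstab',(317.5,235),.19,l)):
    t=onz(K,M,u,v,zz)[:2]-cc; print(nm,np.hypot(*t),np.degrees(np.arctan2(t[1],t[0])))
E
python3 m.py
```

```text
rim [ 0.57854422 -0.02511783] 0.030864298710163572 259
lens glass [ 0.50105094 -0.04044343] 0.024342667973202205 194
lamp-lens tool [ 7.89279625e-02 -3.23348575e-03 -5.18424905e-05] lens in tool [-2.61893309e-03  6.40750677e-04  2.10183253e-06] lamp-tcp [ 7.63090294e-02 -2.59273507e-03 -4.97406579e-05]
lamptab 0.03823981781612249 7.137181273064732
lenstab 0.03626668105316327 8.377297738059237
```

arm_command:
  rows:
    - [[0.015,-0.001,0],[0,0,0]]
    - [[0.04,-0.0025,0],[0,0,0]]
    - [[0.065,-0.0025,0],[0,0,0]]
    - [[0.08,-0.0025,0],[0,0,0]]
    - [[0.08,-0.0025,0.02],[0,0,0]]
    - [[0.08,-0.0025,0.04],[0,0,0]]
    - [[0.08,-0.0025,0.05],[0,0,0]]
    - [[0.08,-0.0025,0.05],[0,0,0]]

```text
time_s: 7.1
tcp_pos: [0.581, -0.0233, 0.1475]
orientation: [[0.988, 0.156, -0.004], [0.156, -0.988, -0.0], [-0.004, -0.0, -1.0]]
wrist_force: [-0.4, 0.3, -2.1]
gripper_width: 0.0542
```

arm_command:
  rows:
    - [[0,0,0],[0,0,0]]
    - [[0,0,0],[0,0,0]]
    - [[0,0,0],[0,0,0]]

```text
time_s: 7.4
tcp_pos: [0.5831, -0.0231, 0.1505]
orientation: [[0.988, 0.157, 0.002], [0.157, -0.988, 0.0], [0.002, 0.0, -1.0]]
wrist_force: [-0.3, 0.2, -2.3]
gripper_width: 0.0541
```

```bash
python3 - <<'E'
from h import *
go([.583,-.026,.148],-81)
out=[]
for n,(x,y) in (('scene',(260,195)),('side',(300,180))):
    im,d=capture(n); cv2.imwrite('pics/'+n+'3.png',im); out.append(cv2.resize(im[y:y+90,x:x+90],None,fx=4.4,fy=4.4,interpolation=2))
cv2.imwrite('pics/c3.png',np.hstack(out)); print(out[0].shape)
E
```

```text
t 7.4 tcp [ 0.5831 -0.0231  0.1505] yaw -81.0 j7 -63.7 F [-0.3  0.2 -2.3]
shift [-0.0006  0.0028  0.0025] turn [ 0.01 -0.13  0.01]
(396, 396, 3)
```

View pics/c3.png

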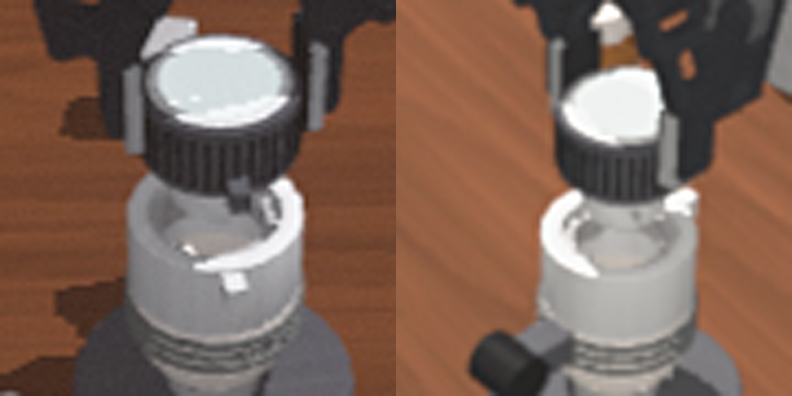

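Scene crop: the ring's edges are at x=145 and 300, and the lamp's at 128 and 303, so the lens sits a little too far toward +y. Side crop: the ring's left edge is at 556, the lamp's edges at 541 and 697. I'll turn these into an offset.

```bash
python3 - <<'E'
from h import *
from scipy.optimize import least_squares
t=np.linspace(0,2*np.pi,361)
def ext(n,c,r,z):
    K,M,_=cam(n); u=[proj(K,M,[c[0]+r*np.cos(a),c[1]+r*np.sin(a),z])[0] for a in t]; return min(u),max(u)
s=4.4
lampm=[260+128/s,260+303/s,300+145/s,300+301/s]
f=lambda c:np.r_[ext('scene',c,.032,.092),ext('side',c,.032,.092)]-lampm
L=least_squares(f,[.583,-.026],diff_step=1e-4); print('lamp',L.x,L.fun)
lz=.110
lm=[260+145/s,260+300/s,300+160/s]
g=lambda c:np.r_[ext('scene',c,.028,lz+.04),ext('side',c,.028,lz+.04)[:1]]-lm
G=least_squares(g,[.583,-.026],diff_step=1e-4); print('lens',G.x,G.fun)
R=np.array(get_obs()['orientation']); d=np.r_[L.x-G.x,0]; print('move world',d,'tool',R.T@d)
# bottom of the lens tab / ring heights: fwd check of depth
E
```

```text
lamp [ 0.58235156 -0.02241888] [-0.28925741  0.27734199  0.00965222 -0.03678883]
lens [ 0.58545798 -0.02060054] [-1.15259791  1.11437347 -0.10040521]
move world [-0.00310642 -0.00181835  0.        ] tool [-3.35318832e-03  1.30857234e-03 -4.96938788e-06]
```

arm_command:
  rows:
    - [[-0.001,0.0022,0],[0,0,0]]
    - [[-0.001,0.0022,0.003],[0,0,0]]
    - [[-0.001,0.0022,0.006],[0,0,0]]
    - [[-0.001,0.0022,0.009],[0,0,0]]
    - [[-0.001,0.0022,0.012],[0,0,0]]
    - [[-0.001,0.0022,0.014],[0,0,0]]
    - [[-0.001,0.0022,0.014],[0,0,0]]

```text
time_s: 8.2
tcp_pos: [0.5814, -0.0252, 0.1348]
orientation: [[0.988, 0.157, -0.001], [0.157, -0.988, 0.0], [-0.001, -0.0, -1.0]]
wrist_force: [0.5, -0.1, -1.2]
gripper_width: 0.0543
```

arm_command:
  rows:
    - [[0,0,0.002],[0,0,0]]
    - [[0,0,0.004],[0,0,0]]
    - [[0,0,0.004],[0,0,0]]

```text
time_s: 8.5
tcp_pos: [0.5815, -0.0253, 0.131]
orientation: [[0.988, 0.157, -0.001], [0.157, -0.988, -0.0], [-0.001, -0.0, -1.0]]
wrist_force: [-0.9, 0.3, -1.7]
gripper_width: 0.0543
```

```bash
python3 -c "
from h import *
import numpy as np
go([.583,-.026,.128],-81); print(get_obs()['wrist_torque'].round(2))"
```

```text
t 8.5 tcp [ 0.5815 -0.0253  0.131 ] yaw -81.0 j7 -62.8 F [-0.9  0.3 -1.7]
shift [0.0013 0.001  0.003 ] turn [-0.    0.03  0.02]
[ 0.    0.08 -0.06]
```

arm_command:
  rows:
    - [[0,0,0.001],[0,0,0]]
    - [[0,0,0.002],[0,0,0]]
    - [[0,0,0.003],[0,0,0]]
    - [[0,0,0.003],[0,0,0]]

```text
time_s: 8.9
tcp_pos: [0.5816, -0.0252, 0.1281]
orientation: [[0.988, 0.157, -0.0], [0.157, -0.988, 0.0], [-0.0, -0.0, -1.0]]
wrist_force: [-1.1, 1.4, -2.1]
gripper_width: 0.0542
```

arm_command:
  rows:
    - [[0,0,0.001],[0,0,0]]
    - [[0,0,0.0015],[0,0,0]]
    - [[0,0,0.0015],[0,0,0]]

```text
time_s: 9.2
tcp_pos: [0.5817, -0.0252, 0.1272]
orientation: [[0.988, 0.157, 0.0], [0.157, -0.988, 0.0], [0.0, -0.0, -1.0]]
wrist_force: [-2.1, 1.4, 1.5]
gripper_width: 0.0543
```

arm_command:
  rows:
    - [[-0.0005,-0.0005,0],[0,0,0]]
    - [[-0.0005,-0.0005,0],[0,0,0]]

```text
time_s: 9.4
tcp_pos: [0.5816, -0.0252, 0.1271]
orientation: [[0.988, 0.157, 0.001], [0.157, -0.988, -0.0], [0.001, 0.001, -1.0]]
wrist_force: [-0.6, 0.4, 0.7]
gripper_width: 0.054
```

```bash
cat > look.py <<'E'
import sys
from h import *
go([.583,-.026,.128],-81)
out=[]
for n,(x,y) in (('scene',(265,205)),('side',(305,190))):
    im,d=capture(n); out.append(cv2.resize(im[y:y+80,x:x+80],None,fx=5,fy=5,interpolation=2))
cv2.imwrite(sys.argv[1],np.hstack(out))
E
python3 look.py pics/c4.png
```

```text
t 9.4 tcp [ 0.5816 -0.0252  0.1271] yaw -81.0 j7 -62.7 F [-0.6  0.4  0.7]
shift [ 0.0013  0.0011 -0.0009] turn [ 0.03 -0.07  0.02]
```

View pics/c4.png

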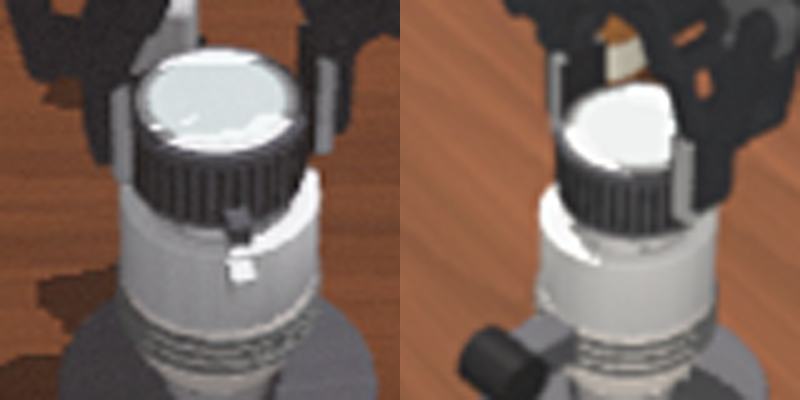

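The lens is in the mouth with its tab over the lamp's tab, tabs at (238,220) and (243,268) in the left crop. The flange is about 8 mm up, on the ledges. Now I turn it backward in small steps under a light press.

arm_command:
  rows:
    - [[0,0,0.0005],[0,0,-1]]
    - [[0,0,0.0005],[0,0,-2.5]]
    - [[0,0,0.0005],[0,0,-4]]
    - [[0,0,0.0005],[0,0,-6]]
    - [[0,0,0.0005],[0,0,-6]]

```text
time_s: 10.0
tcp_pos: [0.5814, -0.0254, 0.127]
orientation: [[0.965, 0.261, 0.001], [0.261, -0.965, -0.0], [0.001, 0.0, -1.0]]
wrist_force: [-2.2, -0.4, 6.7]
gripper_width: 0.054
```

arm_command:
  rows:
    - [[-0.0003,0,-0.0003],[0,0,-1.5]]
    - [[-0.0003,0,-0.0003],[0,0,-3]]
    - [[-0.0003,0,-0.0003],[0,0,-4.5]]
    - [[-0.0003,0,-0.0003],[0,0,-6]]
    - [[-0.0003,0,-0.0003],[0,0,-6]]

```text
time_s: 10.5
tcp_pos: [0.5812, -0.0254, 0.1271]
orientation: [[0.933, 0.36, 0.001], [0.36, -0.933, -0.0], [0.001, 0.001, -1.0]]
wrist_force: [-1.8, 0.2, 5.0]
gripper_width: 0.054
```

arm_command:
  rows:
    - [[0,0,0],[0,0,-1.5]]
    - [[0,0,0],[0,0,-3]]
    - [[0,0,0],[0,0,-4.5]]
    - [[0,0,0],[0,0,-6]]
    - [[0,0,0],[0,0,-6]]

```text
time_s: 11.0
tcp_pos: [0.5811, -0.0253, 0.1272]
orientation: [[0.89, 0.456, 0.001], [0.456, -0.89, -0.0], [0.001, 0.0, -1.0]]
wrist_force: [-1.7, -0.6, 6.4]
gripper_width: 0.0544
```

arm_command:
  rows:
    - [[-0.0003,0,-0.0002],[0,0,-1.5]]
    - [[-0.0003,0,-0.0002],[0,0,-3]]
    - [[-0.0003,0,-0.0002],[0,0,-4.5]]
    - [[-0.0003,0,-0.0002],[0,0,-6]]
    - [[-0.0003,0,-0.0002],[0,0,-6]]

```text
time_s: 11.5
tcp_pos: [0.5809, -0.0252, 0.1273]
orientation: [[0.837, 0.547, 0.001], [0.547, -0.837, 0.0], [0.001, 0.0, -1.0]]
wrist_force: [-1.6, -0.1, 5.8]
gripper_width: 0.054
```

arm_command:
  rows:
    - [[0,0,-0.0001],[0,0,-1.5]]
    - [[0,0,-0.0001],[0,0,-3]]
    - [[0,0,-0.0001],[0,0,-4.5]]
    - [[0,0,-0.0001],[0,0,-6]]
    - [[0,0,-0.0001],[0,0,-6]]

```text
time_s: 12.0
tcp_pos: [0.5809, -0.0252, 0.1274]
orientation: [[0.776, 0.631, 0.001], [0.631, -0.776, 0.0], [0.001, 0.0, -1.0]]
wrist_force: [-3.0, 0.1, 5.6]
gripper_width: 0.054
```

arm_command:
  rows:
    - [[-0.0003,-0.0002,-0.0001],[0,0,-1.5]]
    - [[-0.0003,-0.0002,-0.0001],[0,0,-3]]
    - [[-0.0003,-0.0002,-0.0001],[0,0,-4.5]]
    - [[-0.0003,-0.0002,-0.0001],[0,0,-6]]
    - [[-0.0003,-0.0002,-0.0001],[0,0,-6]]

```text
time_s: 12.5
tcp_pos: [0.5806, -0.0251, 0.1274]
orientation: [[0.705, 0.709, 0.001], [0.709, -0.705, 0.0], [0.001, 0.001, -1.0]]
wrist_force: [-1.7, -0.4, 4.8]
gripper_width: 0.054
```

arm_command:
  rows:
    - [[0,0,-0.0001],[0,0,-1.5]]
    - [[0,0,-0.0001],[0,0,-3]]
    - [[0,0,-0.0001],[0,0,-4.5]]
    - [[0,0,-0.0001],[0,0,-6]]
    - [[0,0,-0.0001],[0,0,-6]]

```text
time_s: 13.0
tcp_pos: [0.5801, -0.0251, 0.1274]
orientation: [[0.628, 0.779, -0.0], [0.779, -0.628, 0.0], [0.0, -0.0, -1.0]]
wrist_force: [-2.3, -0.4, 6.1]
gripper_width: 0.0542
```

arm_command:
  rows:
    - [[-0.0002,-0.0002,-0.0001],[0,0,-1.5]]
    - [[-0.0002,-0.0002,-0.0001],[0,0,-3]]
    - [[-0.0002,-0.0002,-0.0001],[0,0,-4.5]]
    - [[-0.0002,-0.0002,-0.0001],[0,0,-6]]
    - [[-0.0002,-0.0002,-0.0001],[0,0,-6]]

```text
time_s: 13.5
tcp_pos: [0.5796, -0.0248, 0.1263]
orientation: [[0.543, 0.84, -0.001], [0.84, -0.543, 0.0], [-0.0, -0.001, -1.0]]
wrist_force: [0.1, 0.7, -2.9]
gripper_width: 0.0544
```

Between about 42 and 48° the contact force vanished and the hand sank, which is the drop. I stop turning and lower gently.

arm_command:
  rows:
    - [[0,0,0.0008],[0,0,0]]
    - [[0,0,0.0016],[0,0,0]]
    - [[0,0,0.0024],[0,0,0]]
    - [[0,0,0.0032],[0,0,0]]
    - [[0,0,0.0036],[0,0,0]]
    - [[0,0,0.0036],[0,0,0]]

```text
time_s: 14.1
tcp_pos: [0.5797, -0.0251, 0.1234]
orientation: [[0.544, 0.839, -0.001], [0.839, -0.544, 0.0], [-0.0, -0.001, -1.0]]
wrist_force: [0.5, 1.0, -2.1]
gripper_width: 0.0542
```

arm_command:
  rows:
    - [[0,0,0.0006],[0,0,0]]
    - [[0,0,0.0012],[0,0,0]]
    - [[0,0,0.0016],[0,0,0]]
    - [[0,0,0.0016],[0,0,0]]

```text
time_s: 14.5
tcp_pos: [0.5799, -0.025, 0.122]
orientation: [[0.544, 0.839, -0.0], [0.839, -0.544, 0.0], [0.0, -0.0, -1.0]]
wrist_force: [-0.3, 1.0, -1.5]
gripper_width: 0.054
```

arm_command:
  rows:
    - [[0,0,0.0005],[0,0,0]]
    - [[0,0,0.001],[0,0,0]]
    - [[0,0,0.001],[0,0,0]]

```text
time_s: 14.8
tcp_pos: [0.58, -0.025, 0.1217]
orientation: [[0.544, 0.839, 0.0], [0.839, -0.544, 0.001], [0.001, -0.0, -1.0]]
wrist_force: [-1.9, 1.0, 4.0]
gripper_width: 0.0542
```

arm_command:
  rows:
    - [[-0.0002,-0.0003,-0.0004],[0,0,0]]
    - [[-0.0002,-0.0003,-0.0004],[0,0,0]]
    - [[-0.0002,-0.0003,-0.0004],[0,0,0]]
    - [[-0.0002,-0.0003,-0.0004],[0,0,0]]
    - [[-0.0002,-0.0003,-0.0004],[0,0,0]]
    - [[-0.0002,-0.0003,-0.0004],[0,0,0]]

```text
time_s: 15.4
tcp_pos: [0.58, -0.0251, 0.1217]
orientation: [[0.544, 0.839, 0.001], [0.839, -0.544, 0.0], [0.001, 0.001, -1.0]]
wrist_force: [-0.8, 2.4, 3.7]
gripper_width: 0.0541
```

arm_command:
  rows:
    - [[0,0,0.0001],[0,0,1.5]]
    - [[0,0,0.0002],[0,0,3]]
    - [[0,0,0.0002],[0,0,4.5]]
    - [[0,0,0.0003],[0,0,6]]
    - [[0,0,0.0003],[0,0,6]]

```text
time_s: 15.9
tcp_pos: [0.5808, -0.0249, 0.1216]
orientation: [[0.629, 0.777, 0.003], [0.777, -0.629, 0.0], [0.002, 0.002, -1.0]]
wrist_force: [2.9, 2.4, 3.8]
gripper_width: 0.0538
```

arm_command:
  rows:
    - [[0.0006,0.0002,0],[0,0,1.5]]
    - [[0.0006,0.0002,0],[0,0,3]]
    - [[0.0006,0.0002,0.0001],[0,0,4.5]]
    - [[0.0006,0.0002,0.0001],[0,0,6]]
    - [[0.0006,0.0002,0.0001],[0,0,6]]

```text
time_s: 16.4
tcp_pos: [0.5804, -0.0253, 0.1213]
orientation: [[0.708, 0.706, 0.001], [0.706, -0.708, -0.0], [0.0, 0.001, -1.0]]
wrist_force: [1.7, 2.2, 5.9]
gripper_width: 0.0541
```

```bash
python3 -c "
from h import *
go([.583,-.026,.119],-81); print(get_obs()['wrist_torque'].round(2))"
```

```text
t 16.4 tcp [ 0.5804 -0.0253  0.1213] yaw -45.1 j7 -30.7 F [1.7 2.2 5.9]
shift [0.0013 0.0023 0.0023] turn [ 4.00e-02 -2.00e-02  3.59e+01]
[ 0.34 -0.43 -0.03]
```

arm_command:
  rows:
    - [[0.0003,0,0],[0,0,1.5]]
    - [[0.0003,0,0],[0,0,3]]
    - [[0.0003,0,0.0001],[0,0,4.5]]
    - [[0.0003,0,0.0001],[0,0,6]]
    - [[0.0003,0,0.0001],[0,0,6]]

```text
time_s: 16.9
tcp_pos: [0.5802, -0.0252, 0.1209]
orientation: [[0.778, 0.628, -0.0], [0.628, -0.778, -0.001], [-0.001, 0.0, -1.0]]
wrist_force: [1.4, 0.5, 4.8]
gripper_width: 0.0541
```

arm_command:
  rows:
    - [[0,0,0.0001],[0,0,1.5]]
    - [[0,0,0.0001],[0,0,3]]
    - [[0,0,0.0002],[0,0,4.5]]
    - [[0,0,0.0003],[0,0,6]]
    - [[0,0,0.0003],[0,0,6]]

```text
time_s: 17.4
tcp_pos: [0.5799, -0.0252, 0.1205]
orientation: [[0.84, 0.543, -0.001], [0.543, -0.84, -0.001], [-0.001, 0.0, -1.0]]
wrist_force: [-0.1, -1.1, 5.2]
gripper_width: 0.054
```

arm_command:
  rows:
    - [[0,0,0.0001],[0,0,1.5]]
    - [[0,0,0.0001],[0,0,3]]
    - [[0,0,0.0002],[0,0,4.5]]
    - [[0,0,0.0003],[0,0,6]]
    - [[0,0,0.0003],[0,0,6]]

```text
time_s: 17.9
tcp_pos: [0.5799, -0.0246, 0.1201]
orientation: [[0.891, 0.453, -0.001], [0.453, -0.891, 0.0], [-0.001, -0.001, -1.0]]
wrist_force: [-0.7, -1.2, 4.1]
gripper_width: 0.0543
```

arm_command:
  rows:
    - [[0,0,0.0001],[0,0,1.5]]
    - [[0,0,0.0001],[0,0,3]]
    - [[0,0,0.0002],[0,0,4.5]]
    - [[0,0,0.0003],[0,0,6]]
    - [[0,0,0.0003],[0,0,6]]

```text
time_s: 18.4
tcp_pos: [0.5803, -0.0241, 0.1198]
orientation: [[0.934, 0.358, -0.0], [0.358, -0.934, 0.0], [-0.0, -0.0, -1.0]]
wrist_force: [-0.0, -0.2, 2.3]
gripper_width: 0.054
```

arm_command:
  rows:
    - [[0,0,0.0001],[0,0,1.5]]
    - [[0,0,0.0001],[0,0,3]]
    - [[0,0,0.0002],[0,0,4.5]]
    - [[0,0,0.0003],[0,0,6]]
    - [[0,0,0.0003],[0,0,6]]

```text
time_s: 18.9
tcp_pos: [0.5802, -0.0244, 0.1195]
orientation: [[0.966, 0.258, -0.0], [0.258, -0.966, 0.0], [-0.0, -0.0, -1.0]]
wrist_force: [0.4, 0.5, 0.5]
gripper_width: 0.0539
```

```bash
python3 -c "
from h import *
go([.583,-.026,.119],-105); print(get_obs()['wrist_torque'].round(2))"
```

```text
t 18.9 tcp [ 0.5802 -0.0244  0.1195] yaw -75.0 j7 -57.2 F [0.4 0.5 0.5]
shift [0.0023 0.0023 0.0005] turn [-1.000e-02  2.000e-02  2.997e+01]
[ 0.08 -0.05 -0.03]
```

arm_command:
  rows:
    - [[0,0,0.0002],[0,0,1.5]]
    - [[0,0,0.0003],[0,0,3]]
    - [[0,0,0.0004],[0,0,4.5]]
    - [[0,0,0.0005],[0,0,6]]
    - [[0,0,0.0005],[0,0,6]]

```text
time_s: 19.4
tcp_pos: [0.5802, -0.0247, 0.1191]
orientation: [[0.988, 0.156, -0.0], [0.156, -0.988, -0.0], [-0.0, 0.0, -1.0]]
wrist_force: [-0.5, -0.4, 0.3]
gripper_width: 0.0539
```

```bash
python3 -c "
from h import *
go([.583,-.026,.119],-105); print(get_obs()['wrist_torque'].round(2))"
```

```text
t 19.4 tcp [ 0.5802 -0.0247  0.1191] yaw -81.0 j7 -62.4 F [-0.5 -0.4  0.3]
shift [0.0026 0.0017 0.0001] turn [1.000e-02 2.000e-02 2.396e+01]
[ 0.01 -0.01 -0.05]
```

arm_command:
  rows:
    - [[0,0,0.0002],[0,0,1.5]]
    - [[0,0,0.0003],[0,0,3]]
    - [[0,0,0.0004],[0,0,4.5]]
    - [[0,0,0.0005],[0,0,6]]
    - [[0,0,0.0005],[0,0,6]]

```text
time_s: 19.9
tcp_pos: [0.5807, -0.0246, 0.1188]
orientation: [[0.999, 0.052, 0.001], [0.052, -0.999, -0.0], [0.001, 0.0, -1.0]]
wrist_force: [0.5, 0.4, 0.1]
gripper_width: 0.0542
```

```bash
python3 -c "
from h import *
go([.583,-.026,.119],-105); print(get_obs()['wrist_torque'].round(2))"
```

```text
t 19.9 tcp [ 0.5807 -0.0246  0.1188] yaw -87.0 j7 -67.7 F [0.5 0.4 0.1]
shift [ 0.0023  0.0015 -0.0002] turn [ 1.000e-02 -4.000e-02  1.797e+01]
[-0.15 -0.15 -0.02]
```

arm_command:
  rows:
    - [[0,0,0.0001],[0,0,1.5]]
    - [[0,0,0.0002],[0,0,3]]
    - [[0,0,0.0003],[0,0,4.5]]
    - [[0,0,0.0003],[0,0,5]]
    - [[0,0,0.0003],[0,0,5]]

```text
time_s: 20.4
tcp_pos: [0.5809, -0.0247, 0.1188]
orientation: [[0.999, -0.035, 0.001], [-0.035, -0.999, -0.0], [0.001, 0.0, -1.0]]
wrist_force: [2.4, 0.7, 3.6]
gripper_width: 0.0544
```

```bash
python3 -c "
from h import *
go([.583,-.026,.119],-105); print(get_obs()['wrist_torque'].round(2))"
```

```text
t 20.4 tcp [ 0.5809 -0.0247  0.1188] yaw -92.0 j7 -72.0 F [2.4 0.7 3.6]
shift [ 0.0021  0.0012 -0.0002] turn [ 1.000e-02 -8.000e-02  1.301e+01]
[-0.13 -0.35  0.01]
```

arm_command:
  rows:
    - [[0.0003,0,0],[0,0,1]]
    - [[0.0003,0,0],[0,0,2]]
    - [[0.0003,0,0],[0,0,3]]
    - [[0.0003,0,0],[0,0,3]]

```text
time_s: 20.8
tcp_pos: [0.581, -0.0248, 0.1188]
orientation: [[0.996, -0.088, 0.001], [-0.088, -0.996, -0.0], [0.001, 0.0, -1.0]]
wrist_force: [1.7, -1.3, 3.6]
gripper_width: 0.0542
```

```bash
python3 look.py pics/c5.png; python3 -c "
from h import *
go([.583,-.026,.119],-105); print(get_obs()['wrist_torque'].round(2))"
```

```text
t 20.8 tcp [ 0.581  -0.0248  0.1188] yaw -95.0 j7 -74.7 F [ 1.7 -1.3  3.6]
shift [ 0.0021  0.001  -0.0092] turn [ 1.000e-02 -5.000e-02 -1.402e+01]
t 20.9 tcp [ 0.581  -0.0248  0.1188] yaw -95.0 j7 -74.7 F [ 1.6 -1.1  4.3]
shift [ 0.0021  0.001  -0.0002] turn [ 0.   -0.05 10.01]
[-0.22 -0.39 -0.  ]
```

View pics/c5.png

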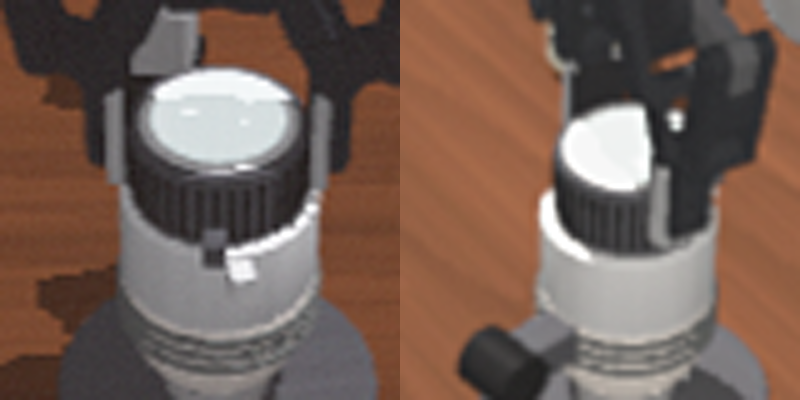

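The flange now looks flat on the rim all round, and z has stayed at 0.1188 through the last 8°. I try one more small forward turn to check it is home.

arm_command:
  rows:
    - [[0.0002,0.0002,0],[0,0,1]]
    - [[0.0002,0.0002,0],[0,0,2]]
    - [[0.0002,0.0002,0],[0,0,3]]
    - [[0.0002,0.0002,0],[0,0,3]]

```text
time_s: 21.3
tcp_pos: [0.5812, -0.0249, 0.1188]
orientation: [[0.99, -0.14, 0.001], [-0.14, -0.99, -0.0], [0.001, -0.0, -1.0]]
wrist_force: [2.3, -0.7, 6.8]
gripper_width: 0.0543
```

```bash
python3 -c "
from h import *
go([.583,-.026,.119],-105); print(get_obs()['wrist_torque'].round(2))"
```

```text
t 21.3 tcp [ 0.5812 -0.0249  0.1188] yaw -98.0 j7 -77.3 F [ 2.3 -0.7  6.8]
shift [ 0.0019  0.0008 -0.0002] turn [-0.01 -0.05  6.98]
[-0.29 -0.35 -0.  ]
```

Height is unchanged, so it is home. I ease the press, let go and retreat straight up.

arm_command:
  rows:
    - [[0,0,-0.0005],[0,0,0]]
    - [[0,0,-0.0005],[0,0,0]]

```text
time_s: 21.5
tcp_pos: [0.5808, -0.0248, 0.1188]
orientation: [[0.99, -0.139, -0.0], [-0.139, -0.99, 0.0], [-0.0, -0.0, -1.0]]
wrist_force: [2.5, -0.6, 3.1]
gripper_width: 0.0543
```

arm_command:
  rows:
    - [[0,0,0],[0,0,0]]
    - [[0,0,0],[0,0,0]]
    - [[0,0,0],[0,0,0]]
    - [[0,0,0],[0,0,0]]
    - [[0,0,0],[0,0,0]]
    - [[0,0,0],[0,0,0]]
    - [[0,0,0],[0,0,0]]
    - [[0,0,0],[0,0,0]]
  hand: 0

```text
time_s: 22.3
tcp_pos: [0.5808, -0.0248, 0.1189]
orientation: [[0.99, -0.139, 0.0], [-0.139, -0.99, 0.0], [0.0, -0.0, -1.0]]
wrist_force: [1.0, 0.3, -0.1]
gripper_width: 0.0853
```

arm_command:
  rows:
    - [[0,0,-0.005],[0,0,0]]
    - [[0,0,-0.015],[0,0,0]]
    - [[0,0,-0.03],[0,0,0]]
    - [[0,0,-0.05],[0,0,0]]
    - [[0,0,-0.075],[0,0,0]]
    - [[0,0,-0.1],[0,0,0]]
    - [[0,0,-0.12],[0,0,0]]
    - [[0,0,-0.12],[0,0,0]]

```text
time_s: 23.1
tcp_pos: [0.5832, -0.0258, 0.2438]
orientation: [[0.99, -0.139, 0.009], [-0.139, -0.99, -0.0], [0.009, -0.001, -1.0]]
wrist_force: [-0.4, -0.5, -0.3]
gripper_width: 0.0854
```

```bash
python3 look.py pics/c6.png; python3 - <<'E'
from h import *
K,M,_=cam('wrist'); im,d=capture('wrist'); P=pts(K,M,d).reshape(-1,3)
r=np.hypot(P[:,0]-.583,P[:,1]+.025); p=P[(r<.022)&(P[:,2]>.12)]
print('glass z',np.median(p[:,2]),len(p)); q=p-p.mean(0); print('normal',np.linalg.svd(q,full_matrices=False)[2][2])
rim=P[(r>.029)&(r<.0315)&(abs(P[:,2]-.1)<.01)]; print('rim z',np.median(rim[:,2]),len(rim))
E
```

```text
t 23.1 tcp [ 0.5832 -0.0258  0.2438] yaw -98.0 j7 -81.2 F [-0.4 -0.5 -0.3]
shift [-0.0011  0.0003  0.1157] turn [  0.03  -0.5  -16.99]
glass z 0.30811161025160283 14244
normal [-0.97824643  0.20130323  0.05010915]
rim z 0.09971869355628554 143
```

View pics/c6.png

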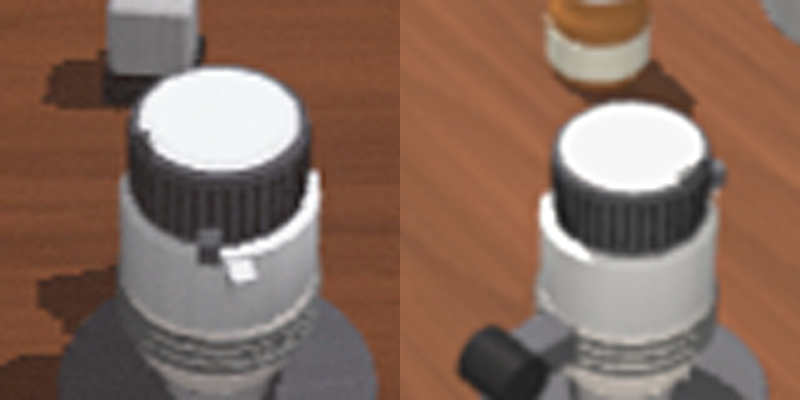

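```bash
python3 - <<'E'
from h import *
for n in('scene','side','wrist'):
    K,M,_=cam(n); im,d=capture(n); P=pts(K,M,d).reshape(-1,3)
    r=np.hypot(P[:,0]-.582,P[:,1]+.025); p=P[(r<.02)&(P[:,2]>.115)&(P[:,2]<.14)]
    rim=P[(r>.029)&(r<.0315)&(abs(P[:,2]-.1)<.006)]
    if len(p)>20: A=np.linalg.lstsq(np.c_[p[:,:2],np.ones(len(p))],p[:,2],rcond=None)[0]; print(n,'glass z',np.median(p[:,2]),len(p),'slope',A[:2].round(3),'rim',np.median(rim[:,2]),len(rim))
E
```

```text
scene glass z 0.12858944178631893 349 slope [-0.015  0.   ] rim 0.09791712318708223 77
side glass z 0.12880346435025242 240 slope [0.001 0.004] rim 0.09934258439374744 87
wrist glass z 0.1298535625549282 2600 slope [-0.005 -0.001] rim 0.09968515095896197 166
```

```bash
python3 - <<'E'
from h import *
for f in('scene0','side0','w1'):
    z=np.load(f+'.npz'); P=pts(z['K'],z['M'],z['d']).reshape(-1,3)
    r=np.hypot(P[:,0]-.5185,P[:,1]+.195); p=P[(r<.02)&(P[:,2]>.04)&(P[:,2]<.065)]; t=P[(r>.05)&(r<.07)&(abs(P[:,2])<.008)]
    print(f,np.median(p[:,2]),len(p),'table',np.median(t[:,2]))
E
```

```text
scene0 0.05163539672511247 280 table -0.0006124831446052692
side0 0.051913809275902056 356 table -0.000399496244211206
w1 0.052902116228712215 2409 table 0.0006974122298077923
```

The glass rose by 76.9 to 77.0 mm from the desk in all three cameras. The value for a seated flange is 77 mm, so it is fully home. I hand in.

```bash
python3 -c "
from workcell import hand_in; print(hand_in())"
```

```text
the job is handed in; nothing more can be done
None
```

The lens unit is screwed home in the lamp head, let go, and the job is handed in. The robot clock stood at about 23 s, and the hand was clear above it.

**What I did:**
- I gripped the dark ring and set it upright in the mouth, its tab over the lamp's tab.
- I turned it backward until the contact force vanished, between 42 and 48°. I lowered it gently onto the step (about 5.7 mm) and paused there about 0.6 s.
- I turned it forward about 65°. It sank 2.9 mm, and the height then stayed the same over the last 11°, so I stopped, eased off, opened the fingers and rose.

**Last checks:**
- **Seating:** the glass now stands 76.9–77.0 mm higher than it did on the desk, the same in all three cameras. A flange fully on the rim gives 77 mm, and the hand's own height readings agree.
- **Level:** the glass tilt measured 1° or less.
- **Force:** vertical wrist readings after each step were at most about 7 N, which means a press of roughly 9 N. No turning resistance was felt. Forces between readings were not seen.
- **Bystanders:** I never moved against the loupe, stamp or jar, and the stamp and jar are still upright in the last picture. I did not remeasure their positions, and the loupe was out of that picture.

My first check of the glass height was wrong because it picked up the gripper. I repeated it with a tighter height range, and the figures above come from the repeat.

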